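# Four clicks up on the train speed dial

## Robot

A 7-joint arm with a two-finger parallel gripper is mounted at the origin on the work surface. World frame = base frame: x ahead of the robot, y to its left, z up, the work surface at z = 0. Lengths are in m, angles in rad, forces in N, time in s.
With the tool pointing down it reaches from about 0.35 to 0.9 m from the base axis. Payload 8.1 kg.
Tool frame: the origin (TCP) lies at the centre of the arm's flange, where the gripper is bolted on; the fingertips stand 178 mm ahead of it and the grasp point (between the pads) lies 159 mm ahead of it; z points along the fingers, y is the line along which they close (so a half turn about z gives the same grasp; the last joint's range is limited). The gripper opens to 92 mm and grips with 3 to 60 N. Pads are 19 mm wide; open, the fingers measure 130 mm over their backs; the gripper's body (75 mm by 190 mm) begins 47 mm behind the grasp point.
Start: joints at [-1.408, 0.434, 0.025, 1.573, -0.012, 1.134, -0.075], TCP at [0.164, 0.603, 0.405] pointing down, gripper open.
Joint ranges: [-2.62, 2.62], [-0.44, 2.09], [-1.27, 1.32], [0.08, 2.57], [-1.32, 4.46], [0.12, 2], [-2.74, 2.74]. Speed limits (rad/s): [2.22, 2.22, 3.01, 3.01, 3.14, 3.14, 3.14].

## Interface

Orientations are given as a rotation vector (axis times angle).
In Python, from cell import arm gives the robot as it stands. The module is installed in compiled form; this text tells all that it offers.
- The arm moves only by the shell command python3 -m inch 'ROWS' [FORCE]. ROWS is text: rows parted by semicolons, each of 5 numbers parted by spaces: the shift along the tool's x, y, z in m, then the turn about the tool's z in rad, then the finger opening in m, from 0 to 0.0918. In form: x y z roll fingers; .... A call has 1 to 5 rows; each row is the pose to reach, as a shift and turn from the pose commanded when the call began, along the tool's axes at that moment; what a row does not reach only later rows make up. A row lasts 1/10 s, in which the tool goes at most 50 mm and 8.59 degrees, less where a joint would pass 70% of its speed; a pose out of reach is approached as far as the arm can. A call with a gripper value outside its range is refused whole. The fingers move at their own pace and stop on an object; FORCE is the grip in N (left out, the last holds). Time passes only in rows, so rows that repeat a pose let the fingers close. It gives the time, the measured TCP pose, the force, the opening and the grip force at its end, in the units of the state.
- arm.observe(): the state, without advancing time (a new reading comes with each control period).
- arm.get_image(name): name is "scene" or "top" or "wrist"; returns the picture (384x512x3 uint8, red, green, blue); there is no depth.
- arm.get_calibration(name): a dict with "intrinsics" (3x3 intrinsics, pixels), "pose" (4x4, takes a point from camera to world coordinates). Camera axes: x right, y up, looking along -z (the intrinsics and any distortion apply to the point x, -y, -z); pixel columns grow to the right and rows downward; lengths in m; the calibration is good to about 2 mm. A picture is of the moment at which its call begins: read the wrist's pose just before it. get_calibration takes no time and is no camera call; for the wrist camera it gives the pose at the moment of the call.
- arm.sign_off(): hands the job in; it is judged then, once.
Trained networks look in the newest picture that a camera, given by its name, has taken for a name from the list of things; names that differ only in an ending like _2 or _b are one class to them, and where a whole thing is asked for, a point or a joint stands for the part that bears it (a point fixed in the world has none). Each returns a list of dicts, best first, with "conf" (0 to 1); they miss things now and then, are a little off and sometimes report something else, mostly with a low value. They report only what shows in the picture. A call takes as long as a camera call.
- arm.look_for(camera, query): "point" ([row, column] in pixels, amid what is visible of it).
- arm.silhouettes(camera, query): "region" (384x512 bool, what is visible of it) and "point" ([row, column] in pixels, amid what is visible of it).
- arm.place_of(camera, query): "point" ([row, column] in pixels: a listed point, or the origin of a listed thing).
The state is a dict: "clock": time; "joints": joint angles; "dq": joint speeds; "joint_efforts": joint torques, N m; "position": TCP position; "ee_rot": TCP orientation; "force": force on the tool from outside, world axes, zero at the start; "ft_torque": the same for the moment, N m; "width": opening from 0.0 (shut) to 1.0 (fully open); "gripper_force": force on a finger pad.
Only numpy, scipy, OpenCV 4.12 (cv2) and the standard library are available. Lean on these libraries where they do the work, as an engineer would, in place of code of your own. Each camera call takes 0.05 s, during which the arm holds its last target. There are 200 camera calls.

## Task

The goods train needs more power: with a fingertip, push the red peg of the black click-stop speed dial round clockwise (seen from above), exactly four clicks on from where it stands, and let it rest in that click stop. Only then press the green button right down and let it go, to send the new speed. Grip nothing, and leave the wagon, the van and the paint pot where they stand.

Things in the scene. Friction and masses are not known exactly. Their poses are not given: they have to be found in the camera images.
- console: Fixed control console: grey box, dark green top, 170 (its x) x 310 (its y) x 60 mm high; origin at the centre of its underside, z up, its -x side faces the robot. On its top the dial's axis is at (0, +65) mm and the button's at (0, -105) mm; eight white and yellow ticks beyond the dial mark its stops. A short siding runs along its far side.
- dial (a joint): Dial angle, rad, growing clockwise seen from above. 8 click stops 0.419 (24 deg) apart, 0 to 2.932, end stops just past them; starts resting in one of the first four. Springs snap it to the nearest stop: 0.065 N m to leave a stop, 0.1 half way (2 to 3 N at the peg), then it jumps on into the next: one click. At 0 the peg lies 84 deg anticlockwise of the console's +x.
- dial_peg (a point): Centre of the top of the red upright finger peg on the dial, 14 mm in diameter, standing 31 mm clear of the dial's face, at 35 mm from the dial's axis. The peg's top is 105 mm above the layout.
- dial_axis (a point): Centre of the dial's face, on its upright turning axis; the dial is a black disc 92 mm in diameter, its face 74 mm above the layout (14 mm above the console). Only the peg and a flat silver hub, 3 mm thick and 28 mm across, stand out of the face.
- go_button (a joint): Travel of the green push button in m: 0 is up, 0.006 fully down; it springs back and takes about 5 N fully down. More than 0.004 counts as pressed, less than 0.0015 as let go.
- go_button_top (a point): Centre of the top of the green button, 28 mm in diameter, pressed straight down; it stands in a black housing on the console.
- wagon: Bystander: loose yellow open wagon, 90 x 34 x 34 mm, on the siding behind the console; origin at the centre of its underside, its length along its x.
- van: Bystander: loose grey covered van, 93 x 37 x 49 mm, on the same siding; origin at the centre of its underside, its length along its x.
- paint_pot: Bystander: loose little paint pot white, with a blue lid, 28 mm in diameter, 36 mm high, standing on the console's top on the far side between dial and button; origin at the centre of its underside.

How it is judged:
By the outcome, as a careful person would: the job done as asked, in the order asked, and still so for the second after the job is handed in, with the robot touching nothing.
It also fails if it takes over 48 s, if anything falls off the work surface, if the arm or the gripper's body presses on something with over 40 N, if the wrist force passes 120 N, or if a joint passes its speed limit or range.

## Working session

There is one attempt and no reset: what is moved stays moved. The work goes in short steps, Python scripts to look and compute and a shell command to move; the robot and the scene stay as the last step left them, time stands still between calls to the robot, and variables do not carry over. Pictures are saved under pics/ and viewed, at most 10 in all, crops included, and the job is handed in when it is done.

```bash
mkdir -p pics; cat > h.py <<'E'
import numpy as np, cv2
from cell import arm
def ray(cam,p):
    c=arm.get_calibration(cam);K=np.array(c["intrinsics"]);T=np.array(c["pose"])
    d=np.linalg.inv(K)@np.array([p[1],p[0],1.]);d=np.array([d[0],-d[1],-d[2]])
    return T[:3,3],T[:3,:3]@d
def at(cam,p,z):
    o,d=ray(cam,p);return o+d*(z-o[2])/d[2]
def proj(cam,P):
    c=arm.get_calibration(cam);K=np.array(c["intrinsics"]);T=np.array(c["pose"])
    q=np.linalg.inv(T)@np.append(P,1.);q=K@np.array([q[0],-q[1],-q[2]]);return q[:2]/q[2]
def save(cam,n):
    im=arm.get_image(cam);cv2.imwrite(f"pics/{n}.png",im[:,:,::-1]);return im
E
python3 - <<'E'
from h import *
np.set_printoptions(precision=4,suppress=True)
s=arm.observe();print(s["clock"],s["position"],s["ee_rot"],s["width"])
ims=[]
for cam in("top","scene"):
    ims.append(save(cam,cam+"0"))
    for q,z in(("dial_peg",.105),("dial_axis",.074),("go_button_top",.08),("console",0),("paint_pot",.06),("wagon",0),("van",0)):
        for r in arm.place_of(cam,q)[:2]: print(cam,q,r["conf"],np.array(r["point"]),at(cam,r["point"],z))
cv2.imwrite("pics/a.png",cv2.resize(np.vstack(ims)[:,:,::-1],None,fx=.78,fy=.78))
E
```

```text
0.0 [0.1641 0.6028 0.404 ] [-0.4163 -3.1138  0.0024] 1.0000139227964986
top dial_peg 0.59 [231.6 282.5] [ 0.548  -0.0387  0.105 ]
top dial_axis 0.66 [234.4 298.5] [ 0.5421 -0.0688  0.074 ]
top go_button_top 0.68 [211.2 390.5] [ 0.5845 -0.231   0.08  ]
top console 0.9 [222.7 328.5] [ 0.5623 -0.1337  0.    ]
top paint_pot 0.65 [186.1 345.9] [ 0.6302 -0.1564  0.06  ]
top wagon 0.69 [164.4 266.4] [ 0.6768 -0.0114  0.    ]
top van 0.88 [148.1 363.7] [ 0.7098 -0.2033  0.    ]
scene dial_peg 0.69 [163.7 227.2] [ 0.5637 -0.0323  0.105 ]
scene dial_axis 0.63 [177.  210.3] [ 0.5545 -0.0668  0.074 ]
scene go_button_top 0.57 [191.  125.6] [ 0.5775 -0.2298  0.08  ]
scene console 0.83 [215.4 181.5] [ 0.5688 -0.1332  0.    ]
scene paint_pot 0.68 [208.9 165.1] [ 0.6253 -0.161   0.06  ]
scene wagon 0.75 [242.6 246.5] [ 0.6847 -0.021   0.    ]
scene van 0.76 [268.9 150.8] [ 0.7144 -0.1966  0.    ]
```

View pics/a.png

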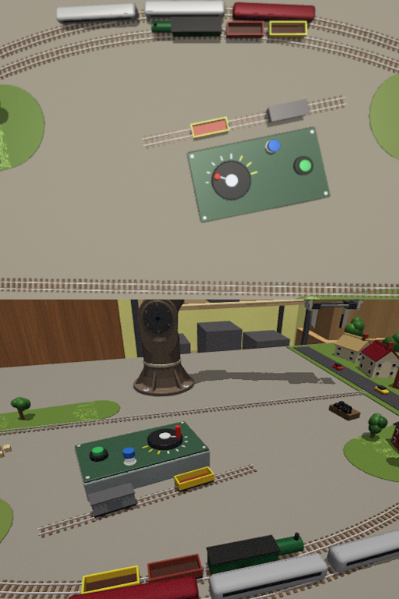

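```bash
python3 -m inch '-0.03 -0.039 0 0 0;-0.06 -0.078 0 0 0;-0.09 -0.117 0 0 0;-0.12 -0.156 0 0 0;-0.15 -0.195 0 0 0' 10
python3 -m inch '-0.03 -0.039 0 0 0;-0.06 -0.078 0 0 0;-0.09 -0.117 0 0 0;-0.12 -0.156 0 0 0;-0.15 -0.195 0 0 0'
python3 -m inch '-0.03 -0.039 0 0 0;-0.06 -0.078 0 0 0;-0.09 -0.117 0 0 0;-0.12 -0.156 0 0 0;-0.15 -0.195 0 0 0'
python3 - <<'E'
from h import *
np.set_printoptions(precision=4,suppress=True)
s=arm.observe();print(s["clock"],s["position"],s["ee_rot"],s["joints"],s["width"])
print(arm.get_calibration("wrist"))
save("wrist","w1")
for q,z in(("dial_peg",.105),("dial_axis",.074),("go_button_top",.08),("console",0),("paint_pot",.06)):
    for r in arm.place_of("wrist",q)[:2]: print(q,r["conf"],np.array(r["point"]),at("wrist",r["point"],z))
E
```

```text
clock: 1.3
position: [0.2582, 0.3736, 0.4049]
ee_rot: [0.416, 3.114, 0.001]
force: [1.9, 0.5, 0.3]
width: 0.616
gripper_force: 0.0
clock: 1.8
position: [0.3515, 0.1459, 0.4051]
ee_rot: [0.416, 3.113, 0.002]
force: [1.6, 0.4, 0.2]
width: 0.178
gripper_force: 0.0
clock: 2.3
position: [0.445, -0.0816, 0.4052]
ee_rot: [0.415, 3.113, 0.001]
force: [1.4, 0.7, -0.5]
width: 0.006
gripper_force: 0.0
2.3 [ 0.445  -0.0816  0.4052] [0.4155 3.1126 0.001 ] [-0.4582  0.1512  0.6027  2.0081 -0.1018  1.0096  1.4988] 0.005721455628347117
{'intrinsics': array([[328.6561,   0.    , 256.0406],
       [  0.    , 328.6561, 193.9778],
       [  0.    ,   0.    ,   1.    ]]), 'pose': array([[ 0.2617, -0.929 , -0.2617,  0.3749],
       [ 0.9651,  0.2524,  0.0691, -0.0626],
       [ 0.0019, -0.2706,  0.9627,  0.3853],
       [ 0.    ,  0.    ,  0.    ,  1.    ]])}
```

View pics/w1.png

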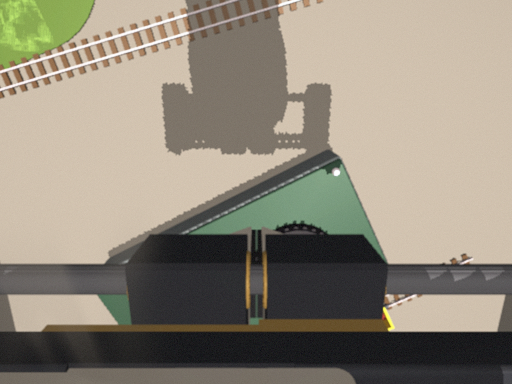

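The wrist view has the dial hidden behind the closed fingers (about row 235, column 300), so I'll move further out over the console so that the camera sees it.

```bash
python3 -m inch '-0.04 -0.005 0 0 0;-0.08 -0.01 0 0 0;-0.12 -0.015 0 0 0;-0.16 -0.02 0 0 0;-0.16 -0.02 0 0 0'
python3 - <<'E'
from h import *
np.set_printoptions(precision=4,suppress=True)
s=arm.observe();print(s["clock"],s["position"],s["ee_rot"],s["joints"],s["width"])
save("wrist","w2")
for q,z in(("dial_peg",.105),("dial_axis",.074),("go_button_top",.08),("console",0),("paint_pot",.06)):
    for r in arm.place_of("wrist",q)[:2]: print(q,r["conf"],np.array(r["point"]),at("wrist",r["point"],z))
E
```

```text
clock: 3.1
position: [0.5972, -0.1402, 0.4037]
ee_rot: [0.412, 3.114, -0.002]
force: [-0.4, -0.8, -1.0]
width: 0.01
gripper_force: 0.0
3.1 [ 0.5972 -0.1402  0.4037] [ 0.4124  3.1137 -0.0021] [-0.2661  0.4551  0.6021  1.6396 -0.2772  1.1328  1.7142] 0.009991927906559901
dial_peg 0.9 [108.9 368.7] [ 0.553  -0.0322  0.105 ]
dial_peg 0.36 [109.6 321.4] [ 0.5434 -0.0699  0.105 ]
dial_axis 0.85 [111.5 318.4] [ 0.5459 -0.0671  0.074 ]
go_button_top 0.69 [138.  263.2] [ 0.5552 -0.1221  0.08  ]
go_button_top 0.62 [190.6 161.9] [ 0.5782 -0.2287  0.08  ]
console 0.88 [134.5 259.1] [ 0.5587 -0.1261  0.    ]
paint_pot 0.74 [209.1 247.3] [ 0.6243 -0.1572  0.06  ]
```

View pics/w2.png

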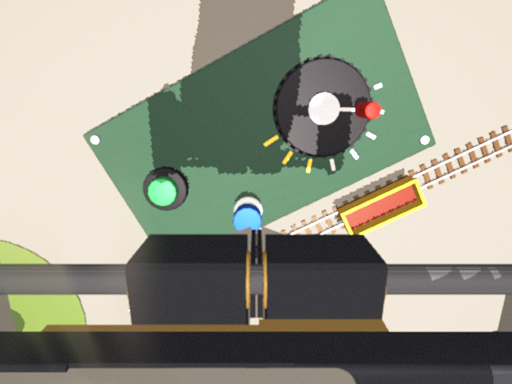

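The wrist view shows the peg top at (110, 373), the hub at (108, 323) and the button at (191, 162). The peg stands at the second tick (110, 381), stop 1, so the target is the sixth, at (166, 309). Next I'll refine the geometry.

```bash
python3 - <<'E'
from h import *
np.set_printoptions(precision=4,suppress=True)
im=cv2.imread("pics/w2.png")[:,:,::-1].astype(int);r,g,b=im[...,0],im[...,1],im[...,2]
Y,X=np.mgrid[:384,:512]
def cen(m,box):
    m=m&(Y>box[0])&(Y<box[1])&(X>box[2])&(X<box[3]);return np.array([Y[m].mean(),X[m].mean()]),m.sum()
hub=cen((r>180)&(g>180)&(b>180),(85,130,300,338));hub=hub[0]
red=(r>120)&(g<80)&(b<80);p,n=cen(red,(95,125,350,392))
m=red&(Y>95)&(Y<125)&(X>350)&(X<392)
print("peg px",p,n,X[m].min(),X[m].max(),Y[m].min(),Y[m].max(),"hub",hub)
H=at("wrist",hub,.077)[:2]
dk=(r<70)&(g<50)&(b<70)
B=cen((g>150)&(r<120),(170,210,140,180))[0];Bw=at("wrist",B,.085)[:2]
print("hub",H,"button",B,Bw,at("wrist",B,.075)[:2])
d=H-Bw;yaw=np.arctan2(-d[0],d[1]);print("dist",np.hypot(*d),"yaw",np.degrees(yaw))
for P,z in (((p[0],X[m].max()-8),.105),(p,.1)):
    v=at("wrist",P,z)[:2]-H;print("peg",v+H,np.hypot(*v),np.degrees(np.arctan2(v[1],v[0])))
for t in((86,378),(110,381),(135,371),(155,354),(165,333),(166,309),(157,287),(140,271)):
    v=at("wrist",t,.06)[:2]-H;print(t,np.hypot(*v),np.degrees(np.arctan2(v[1],v[0])))
for t in((139.5,95),(140,425)):print(at("wrist",t,.06))
E
```

```text
peg px [109.5505 363.4312] 109 355 372 101 118 hub [108.2121 323.1566]
hub [ 0.5441 -0.0629] button [190.4516 154.0847] [ 0.5755 -0.2344] [ 0.5773 -0.2382]
dist 0.1743604438161013 yaw 10.372851089523742
peg [ 0.5521 -0.0358] 0.028256028300403208 73.67265382270838
peg [ 0.5525 -0.0348] 0.02938200234208285 73.51187608439253
(86, 378) 0.05754288162325664 95.15190417668896
(110, 381) 0.05907817618509602 72.96309158911242
(135, 371) 0.0577071213626748 48.430108414854296
(155, 354) 0.05828857961041608 23.750819309604754
(165, 333) 0.05779998540536672 1.2572962619512673
(166, 309) 0.05698545771262844 -22.940445772224997
(157, 287) 0.056090188723627664 -47.551689767327666
(140, 271) 0.05539162928773161 -71.69513088413815
[ 0.5159 -0.2821  0.06  ]
[0.6011 0.0307 0.06  ]
```

```bash
for i in 1; do :; done
python3 -m inch '0 0 0 -0.14 0;0 0 0 -0.28 0;0 0 0 -0.42 0;0 0 0 -0.56 0;0 0 0 -0.7 0' >/dev/null
python3 -m inch '0 0 0 -0.14 0;0 0 0 -0.28 0;0 0 0 -0.42 0;0 0 0 -0.56 0;0 0 0 -0.7 0' >/dev/null
python3 -m inch '0 0 0 -0.14 0;0 0 0 -0.28 0;0 0 0 -0.42 0;0 0 0 -0.56 0;0 0 0 -0.7 0' >/dev/null
python3 -m inch '0 0 0 -0.14 0;0 0 0 -0.28 0;0 0 0 -0.42 0;0 0 0 -0.56 0;0 0 0 -0.7 0' >/dev/null
python3 -m inch '0 0 0 -0.12 0;0 0 0 -0.24 0;0 0 0 -0.29 0;0 0 0 -0.29 0'
cat >> h.py <<'E'
from scipy.spatial.transform import Rotation as R
C=np.array([.545,-.065])
def goal(th,d,tipz,r=.035):
    "tool pose in world with tool +x along clockwise tangent at angle th (deg), d behind the peg"
    a=np.radians(th);u=np.array([np.cos(a),np.sin(a)]);t=np.array([u[1],-u[0]])
    return np.append(C+r*u-d*t,tipz+.178),np.arctan2(t[1],t[0])
def rel(p,ang,p0,R0):
    s=R0.T@(p-p0);x=R0[:,0];roll=-(ang-np.arctan2(x[1],x[0]));return np.append(s,(roll+np.pi)%(2*np.pi)-np.pi)
def now():
    s=arm.observe();return np.array(s["position"]),R.from_rotvec(s["ee_rot"]).as_matrix(),s
E
python3 - <<'E'
from h import *
np.set_printoptions(precision=4,suppress=True)
p,M,s=now();print(s["clock"],p,M,s["joints"])
print(rel(*goal(72,.028,.150),p,M));print(rel(*goal(72,.028,.083),p,M))
E
```

```text
clock: 5.8
position: [0.5439, 0.0123, 0.2771]
ee_rot: [2.68, -1.355, 0.205]
force: [-2.2, -17.6, 39.2]
width: 0.001
gripper_force: 17.8
5.8 [0.5439 0.0123 0.2771] [[ 0.5872 -0.8071  0.0616]
 [-0.7892 -0.5877 -0.178 ]
 [ 0.1799  0.0559 -0.9821]] [ 0.6211  0.813  -1.2671  1.8797  1.0255  1.2602  2.7413]
[ 0.0285  0.0355 -0.0446 -0.617 ]
[ 0.0164  0.0317  0.0212 -0.617 ]
```

The half turn drove joint 7 against its limit and the tool sagged onto something. I'll lift off at once.

```bash
python3 -m inch '0 0 -0.04 0.1 0;0 0 -0.08 0.2 0'
python3 - <<'E'
from h import *
np.set_printoptions(precision=4,suppress=True)
p,M,s=now();print(s["clock"],p,M,s["joints"])
a=save("scene","s3");b=save("top","t3")
cv2.imwrite("pics/b.png",np.vstack([a[100:340,60:360],b[60:300,200:500]])[:,:,::-1])
E
```

```text
clock: 6.0
position: [0.5388, 0.0259, 0.3545]
ee_rot: [2.54, -1.634, 0.212]
force: [0.7, -0.8, -0.4]
width: 0.001
gripper_force: 0.0
6.0 [0.5388 0.0259 0.3545] [[ 0.4096 -0.9105  0.056 ]
 [-0.8946 -0.4129 -0.1706]
 [ 0.1785  0.0198 -0.9837]] [ 0.6204  0.6677 -1.2623  1.8059  0.8475  1.2933  2.6614]
```

View pics/b.png

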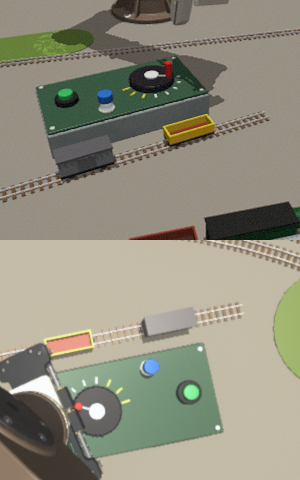

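The dial and bystanders look undisturbed: peg at the second tick, red blob (78, 406) in the lower crop. I'll unwind the roll clockwise and watch the joints.

```bash
cat > st.py <<'E'
from h import *
np.set_printoptions(precision=4,suppress=True)
p,M,s=now();x=M[:,0];print(s["clock"],p,"z",M[:,2],"xang",np.degrees(np.arctan2(x[1],x[0])),"q",s["joints"],"F",s["force"])
E
python3 -m inch '0 0 -0.01 0.14 0;0 0 -0.02 0.28 0;0 0 -0.03 0.42 0;0 0 -0.04 0.56 0;0 0 -0.05 0.7 0' >/dev/null; python3 st.py
```

```text
6.6 [0.536  0.0345 0.4036] z [ 0.0582 -0.1715 -0.9835] xang -106.12837549416511 q [ 0.5736  0.5313 -1.1534  1.7506  0.6939  1.2817  2.0887] F [ 0.9273 -0.0846 -0.0623]
```

Now I know the tool is tilted 10 degrees, which the moves cannot undo, but it is workable. I'll plan with the tip position and push with the tool's -x face.

```bash
python3 -m inch '0 0 0 0.14 0;0 0 0 0.28 0;0 0 0 0.42 0;0 0 0 0.56 0;0 0 0 0.7 0' >/dev/null; python3 st.py
python3 -m inch '0 0 0 0.14 0;0 0 0 0.28 0;0 0 0 0.42 0;0 0 0 0.56 0;0 0 0 0.7 0' >/dev/null; python3 st.py
cat >> h.py <<'E'
def plan(th,d,tipz,M0=None,t0=None):
    p,M,s=now();tip=p+.178*M[:,2]
    g,a=goal(th,d,tipz-.178);return rel(g,a+np.pi,tip if t0 is None else t0,M)
E
python3 - <<'E'
from h import *
np.set_printoptions(precision=4,suppress=True)
print(plan(72,.028,.16));print(plan(72,.028,.088))
E
```

```text
7.1 [0.536  0.0344 0.4033] z [ 0.0583 -0.1715 -0.9835] xang -146.03239440456562 q [ 0.4904  0.4613 -0.9936  1.7564  0.6055  1.2154  1.4678] F [ 0.5885 -0.336  -0.0647]
7.6 [0.536  0.0345 0.4033] z [ 0.0583 -0.1713 -0.9835] xang 174.46817897474276 q [ 0.3959  0.4086 -0.8388  1.7629  0.5277  1.1672  0.8373] F [ 0.0586 -0.4092  0.1383]
[ 0.0196 -0.0171  0.0707  0.2176]
[ 0.0251 -0.0053  0.1415  0.2176]
```

```bash
python3 -m inch '0.01 -0.009 0.035 0.11 0;0.02 -0.017 0.07 0.218 0;0.022 -0.012 0.1 0.218 0;0.025 -0.005 0.1415 0.218 0;0.025 -0.005 0.1415 0.218 0' >/dev/null; python3 st.py
python3 - <<'E'
from h import *
np.set_printoptions(precision=4,suppress=True)
print(plan(72,.028,.088))
a=save("scene","s4");w=save("wrist","w4")
for c,q,z in(("scene","dial_peg",.105),("wrist","dial_peg",.105)):
    for r in arm.place_of(c,q)[:2]: print(c,q,r["conf"],np.array(r["point"]),at(c,r["point"],z))
cv2.imwrite("pics/c.png",np.vstack([cv2.resize(a[120:260,60:310],(512,287)),w[:300]])[:,:,::-1])
E
```

```text
8.1 [0.5171 0.0069 0.2591] z [ 0.0506 -0.1718 -0.9838] xang 162.43091358770872 q [ 0.3303  0.5327 -0.6949  1.9764  0.6933  0.872   0.4727] F [-0.373  -0.7807 -0.8449]
[-0.0032  0.001  -0.0039  0.0075]
scene dial_peg 0.77 [162.9 225.6] [ 0.5598 -0.0349  0.105 ]
wrist dial_peg 0.75 [316.2 252.5] [ 0.5621 -0.032   0.105 ]
```

View pics/c.png

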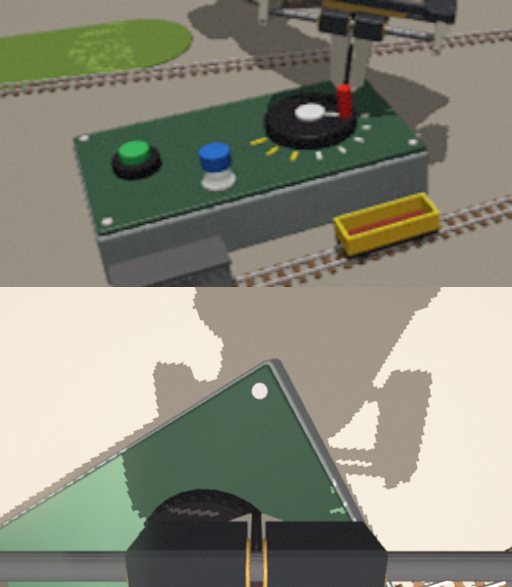

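The scene crop shows the closed fingers just behind the red peg, which is still at its second tick. Now the push, in steps.

```bash
cat > pl.py <<'E'
from h import *
import sys
np.set_printoptions(precision=4,suppress=True)
d=float(sys.argv[1])
for th in sys.argv[2:]: print(th,plan(float(th),d,.088))
E
python3 pl.py .0165 72 66 60 54 48
```

```text
72 [-0.0101 -0.0011  0.0032  0.0073]
66 [-0.0138  0.0004  0.0034  0.112 ]
60 [-0.0177  0.0016  0.0037  0.2168]
54 [-0.0217  0.0023  0.004   0.3215]
48 [-0.0257  0.0026  0.0044  0.4262]
```

```bash
python3 -m inch '-0.01 -0.001 0.003 0.007 0;-0.014 0 0.003 0.112 0;-0.018 0.002 0.004 0.217 0;-0.022 0.002 0.004 0.322 0;-0.026 0.003 0.004 0.426 0' | grep force; python3 st.py; python3 pl.py .0165 48 42 36 30 24 18
python3 -c "
from h import *
arm.get_image('scene')
for r in arm.place_of('scene','dial_peg')[:1]:
    v=at('scene',r['point'],.105);print(r['conf'],v,np.degrees(np.arctan2(v[1]-C[1],v[0]-C[0])))"
```

```text
force: [-1.0, -0.1, -1.1]
gripper_force: 0.5
8.8 [0.5451 0.0029 0.2623] z [ 0.0581 -0.1696 -0.9838] xang 137.70486217432455 q [ 0.2656  0.5362 -0.5927  1.9168  0.6381  0.8618  0.122 ] F [-0.9947 -0.0927 -1.0858]
48 [-0.0011 -0.     -0.0006 -0.0052]
42 [-0.0047  0.0016 -0.0002  0.0996]
36 [-0.0086  0.0028  0.0003  0.2043]
30 [-0.0125  0.0036  0.0009  0.309 ]
24 [-0.0165  0.0039  0.0015  0.4137]
18 [-0.0205  0.0039  0.0021  0.5184]
0.88 [ 0.57742955 -0.03992198  0.105     ] 37.715059818999876
```

```bash
python3 -m inch '-0.004 0.002 0 0.105 0;-0.008 0.003 0.001 0.21 0;-0.012 0.004 0.001 0.315 0;-0.016 0.004 0.002 0.42 0;-0.02 0.004 0.002 0.524 0' | grep force; python3 st.py
python3 -c "
from h import *
arm.get_image('scene')
for r in arm.place_of('scene','dial_peg')[:1]:
    v=at('scene',r['point'],.105);print(r['conf'],v,np.degrees(np.arctan2(v[1]-C[1],v[0]-C[0])))"
python3 pl.py .0165 18 12 6 0 -6 -12 -18
```

```text
force: [-1.8, 3.3, -3.2]
gripper_force: 2.6
9.4 [ 0.563 -0.008  0.263] z [ 0.0594 -0.1697 -0.9837] xang 107.4615682193462 q [ 0.1969  0.5309 -0.4676  1.8821  0.5657  0.8373 -0.3028] F [-1.8103  3.3372 -3.1532]
0.84 [ 0.57957431 -0.05722422  0.105     ] 12.674962245959044
18 [ 0.0001 -0.0004 -0.0002 -0.008 ]
12 [-0.0036  0.0012  0.0005  0.0968]
6 [-0.0074  0.0023  0.0012  0.2015]
0 [-0.0113  0.0031  0.0019  0.3062]
-6 [-0.0153  0.0034  0.0027  0.4109]
-12 [-0.0193  0.0033  0.0034  0.5156]
-18 [-0.0232  0.0028  0.0041  0.6204]
```

```bash
python3 -m inch '-0.004 0.001 0 0.105 0;-0.0075 0.002 0.001 0.21 0;-0.0115 0.003 0.002 0.314 0;-0.0155 0.0035 0.003 0.42 0' | grep force; python3 st.py
python3 -c "
from h import *
arm.get_image('scene')
for r in arm.place_of('scene','dial_peg')[:1]:
    v=at('scene',r['point'],.105);print(r['conf'],v,np.degrees(np.arctan2(v[1]-C[1],v[0]-C[0])))"
python3 pl.py .0165 -6 -12 -14 -16 -18
```

```text
force: [-0.8, 7.3, 0.6]
gripper_force: 3.6
9.9 [ 0.5712 -0.0216  0.2629] z [ 0.0602 -0.1692 -0.9837] xang 83.20712412171135 q [ 0.1497  0.5238 -0.3664  1.8695  0.5043  0.8113 -0.6376] F [-0.8066  7.3031  0.5673]
0.7 [ 0.58880545 -0.07080568  0.105     ] -7.549600817961685
-6 [-0.0004 -0.0003 -0.0002 -0.0136]
-12 [-0.004   0.0012  0.0006  0.0911]
-14 [-0.0053  0.0017  0.0008  0.1261]
-16 [-0.0066  0.002   0.0011  0.161 ]
-18 [-0.0079  0.0024  0.0013  0.1959]
```

```bash
python3 -m inch '-0.002 0.0006 0 0.05 0;-0.0037 0.0012 0.0006 0.1 0;-0.005 0.0017 0.001 0.13 0' | grep force; python3 st.py
python3 -m inch '-0.0014 0.0004 0 0.035 0;-0.0014 0.0004 0 0.035 0'  | grep force; python3 st.py
python3 -c "
from h import *
arm.get_image('scene')
for r in arm.place_of('scene','dial_peg')[:1]:
    v=at('scene',r['point'],.105);print(r['conf'],v,np.degrees(np.arctan2(v[1]-C[1],v[0]-C[0])))"
python3 pl.py .0165 -12 -14 -16 -18
```

```text
force: [0.1, 10.4, 1.3]
gripper_force: 4.9
10.3 [ 0.5725 -0.0253  0.2629] z [ 0.0614 -0.1672 -0.984 ] xang 75.9414344135281 q [ 0.1359  0.5206 -0.3368  1.8689  0.4839  0.8014 -0.7384] F [ 0.0621 10.4101  1.2889]
force: [0.4, -0.9, 0.2]
gripper_force: 0.1
10.5 [ 0.572  -0.0297  0.2628] z [ 0.0588 -0.1715 -0.9834] xang 73.69396063708913 q [ 0.1335  0.5192 -0.3246  1.8698  0.4802  0.801  -0.7668] F [ 0.3543 -0.8864  0.2365]
0.55 [ 0.57464104 -0.07884763  0.105     ] -25.040930635052142
-12 [ 0.004  -0.0005 -0.0011 -0.0754]
-14 [ 0.0028  0.0001 -0.0009 -0.0405]
-16 [ 0.0016  0.0007 -0.0006 -0.0056]
-18 [ 0.0004  0.0012 -0.0004  0.0293]
```

The force fell from 10 N to 0 as the dial jumped into the next stop. I'll back off, lift and check.

```bash
python3 -m inch '0.008 0 0 0 0;0.01 0 -0.04 0 0;0.01 0 -0.08 0 0;0.01 0 -0.12 0 0;0.01 0 -0.12 0 0' | grep force; python3 st.py
python3 - <<'E'
from h import *
a=save("scene","s5");t=save("top","t5")
cv2.imwrite("pics/d.png",np.vstack([cv2.resize(a[120:260,60:310],None,fx=2,fy=2,interpolation=2),cv2.resize(t[150:300,220:470],None,fx=2,fy=2,interpolation=2)])[:,:,::-1])
for q,z in(("dial_peg",.105),("go_button_top",.08),("paint_pot",.06)):
    for r in arm.place_of("scene",q)[:1]: print(q,r["conf"],at("scene",r["point"],z))
p,M,s=now();tip=p+.178*M[:,2]
for z in(.12,.085,.07): print(M.T@(np.array([.577,-.231,z])-tip))
E
```

```text
force: [-0.0, 1.2, -0.7]
gripper_force: 0.0
11.1 [0.5688 0.003  0.3844] z [ 0.067  -0.1691 -0.9833] xang 73.66718728425293 q [ 0.1267  0.3788 -0.3838  1.7479  0.3723  1.0438 -0.6968] F [-0.047   1.1635 -0.717 ]
dial_peg 0.97 [ 0.58527484 -0.07724457  0.105     ]
go_button_top 0.64 [ 0.56894594 -0.23689522  0.08      ]
paint_pot 0.88 [ 0.62723273 -0.15850228  0.06      ]
[-0.178527    0.04523143  0.11543369]
[-0.17330742  0.0417123   0.14986292]
[-0.17107045  0.04020411  0.1646183 ]
```

View pics/d.png

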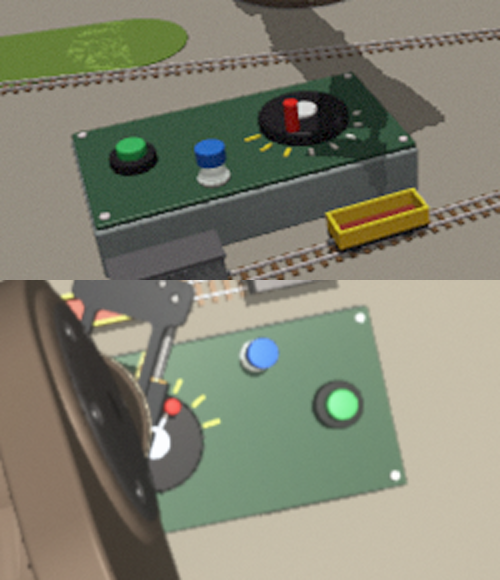

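The dial rests with the peg pointing at the sixth tick (first yellow, (178, 387) in the lower crop), four clicks on, and the bystanders have not moved. Now the button.

```bash
python3 -m inch '-0.036 0.009 0.01 0 0;-0.072 0.018 0.02 0 0;-0.108 0.027 0.03 0 0;-0.144 0.036 0.04 0 0;-0.178 0.045 0.05 0 0' | grep force
python3 -m inch '0 0 0 0 0;0 0 0 0 0' | grep force; python3 st.py
python3 - <<'E'
from h import *
np.set_printoptions(precision=4,suppress=True)
arm.get_image("wrist")
for q,z in(("go_button_top",.083),):
    for r in arm.place_of("wrist",q)[:1]: print(q,r["conf"],r["point"],at("wrist",r["point"],z))
p,M,s=now();tip=p+.178*M[:,2];print(tip)
for z in(.12,.095,.085,.075): print(M.T@(np.array([.578,-.231,z])-tip))
E
```

```text
force: [0.2, 0.5, 0.1]
gripper_force: 0.0
force: [0.2, 0.5, -0.7]
gripper_force: 0.0
12.05 [ 0.5632 -0.1896  0.3592] z [ 0.0551 -0.1701 -0.9839] xang 73.44273673989258 q [ 0.4178  0.4228 -0.3217  1.7407  0.3622  0.9505 -0.3588] F [ 0.224   0.497  -0.6982]
go_button_top 0.58 [185.8, 261.3] [ 0.5858 -0.2299  0.083 ]
[ 0.574  -0.2176  0.1848]
[-0.002   0.0008  0.0663]
[ 0.0016 -0.0017  0.0909]
[ 0.0031 -0.0027  0.1007]
[ 0.0046 -0.0037  0.1105]
```

```bash
python3 -m inch '-0.006 0 0.045 0 0;-0.004 -0.001 0.08 0 0;-0.003 -0.002 0.091 0 0;-0.003 -0.002 0.091 0 0' | grep force; python3 st.py
python3 -m inch '0.0003 -0.0002 0.002 0 0;0.0006 -0.0004 0.004 0 0;0.0006 -0.0004 0.004 0 0' | grep force; python3 st.py
python3 - <<'E'
from h import *
a=save("scene","s6");cv2.imwrite("pics/e.png",cv2.resize(a[120:260,60:310],None,fx=2,fy=2,interpolation=2)[:,:,::-1])
E
```

```text
force: [0.2, 0.8, 0.3]
gripper_force: 0.0
12.55 [ 0.566 -0.205  0.27 ] z [ 0.0552 -0.1692 -0.984 ] xang 73.69419225477947 q [ 0.4096  0.5318 -0.2824  1.8144  0.4354  0.7755 -0.4143] F [0.2081 0.8232 0.341 ]
force: [-0.0, 0.9, 0.0]
gripper_force: 0.0
12.85 [ 0.5668 -0.206   0.2686] z [ 0.0601 -0.171  -0.9834] xang 73.56607611768537 q [ 0.409   0.5336 -0.2799  1.8158  0.4393  0.7673 -0.4186] F [-0.0224  0.8512  0.0056]
```

View pics/e.png

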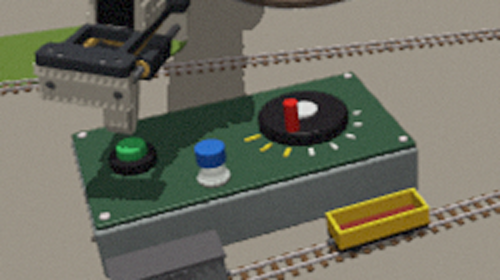

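Finger tip at about (120, 130) in the crop, the button top at (131, 147). I'll check the offset numerically.

```bash
python3 - <<'E'
from h import *
np.set_printoptions(precision=4,suppress=True)
p,M,s=now();tip=p+.178*M[:,2];print("tip",tip,s["clock"])
f=lambda P:(proj("scene",P)-[60,120])*2
for P in([tip,[.578,-.231,.08],[.572,-.236,.08],[.585,-.231,.08],[.578,-.231,.085],[.545,-.065,.077]]): print(P,f(P))
for dx in(-9.5,9.5):
  for dy in(-19,19): P=tip+M[:,0]*dx/1e3+M[:,1]*dy/1e3;print("corner",P,f(P))
im=cv2.imread("pics/w2.png")[:,:,::-1].astype(int)
sc=cv2.imread("pics/s6.png")[:,:,::-1].astype(int);r,g,b=[sc[...,i] for i in range(3)]
for n,i in(("scene",sc),):
    m=((g>110)&(r<110)&(b<130));m[:, :100]=0;m[:,150:]=0;m[:180]=0;m[215:]=0
    y,x=np.where(m);print(n,m.sum(),x.min(),x.max(),y.min(),y.max(),x.mean(),y.mean())
r,g,b=[im[...,i] for i in range(3)]
m=((g>110)&(r<120)&(g>r+50));m[:,:130]=0;m[:,190:]=0;m[:165]=0;m[215:]=0
y,x=np.where(m);print("w2",m.sum(),x.min(),x.max(),y.min(),y.max())
E
```

```text
tip [ 0.5773 -0.2366  0.0934] 12.9
[ 0.5773 -0.2366  0.0934] [121.0587 130.7524]
[0.578, -0.231, 0.08] [129.8568 142.4296]
[0.572, -0.236, 0.08] [124.6365 139.7679]
[0.585, -0.231, 0.08] [129.5699 146.3816]
[0.578, -0.231, 0.085] [128.8946 137.9627]
[0.545, -0.065, 0.077] [300.9194 106.5497]
corner [ 0.5564 -0.2406  0.0928] [117.9079 120.4876]
corner [ 0.5929 -0.2507  0.0968] [103.5675 138.3634]
corner [ 0.5618 -0.2225  0.09  ] [137.7879 123.473 ]
corner [ 0.5982 -0.2327  0.094 ] [124.3482 141.4693]
scene 81 101 131 185 211 123.44444444444444 193.12345679012347
w2 159 148 176 178 205
```

```bash
python3 -m inch '-0.001 0.009 -0.001 0 0;-0.0007 0.0088 0.001 0 0;-0.0004 0.0086 0.003 0 0;-0.0004 0.0086 0.003 0 0' | grep -E 'force|pos'
python3 -m inch '0.0003 -0.0002 0.002 0 0;0.0006 -0.0004 0.004 0 0;0.0006 -0.0004 0.004 0 0' | grep -E ' ?force|pos'
python3 -m inch '0.0003 -0.0002 0.002 0 0;0.0006 -0.0004 0.004 0 0;0.0006 -0.0004 0.004 0 0' | grep -E ' ?force|pos'
```

```text
position: [0.5745, -0.2095, 0.2649]
force: [-0.1, 0.6, 0.5]
gripper_force: 0.0
position: [0.5745, -0.2095, 0.2609]
force: [-0.2, 1.0, -0.6]
gripper_force: 0.0
position: [0.5748, -0.2095, 0.2572]
force: [-0.7, 0.9, 2.7]
gripper_force: 1.1
```

Contact with the button; I'll carry on to the bottom.

```bash
python3 -m inch '0.0003 -0.0002 0.002 0 0;0.0006 -0.0004 0.004 0 0;0.0006 -0.0004 0.004 0 0' | grep -E ' ?force|pos'
python3 -m inch '0.0003 -0.0002 0.0015 0 0;0.0004 -0.0003 0.003 0 0;0.0004 -0.0003 0.003 0 0' | grep -E ' ?force|pos'
```

```text
position: [0.5748, -0.2095, 0.2532]
force: [-1.0, -0.4, 4.3]
gripper_force: 2.2
position: [0.5749, -0.2095, 0.2519]
force: [-7.5, 2.8, 20.2]
gripper_force: 10.2
```

Force reached 4.3 N on the spring, then climbed hard at the stop, so the button is fully down. Let go and lift clear.

```bash
python3 -m inch '-0.001 0.0005 -0.005 0 0;-0.003 0.002 -0.02 0 0;-0.009 0.006 -0.06 0 0;-0.015 0.01 -0.1 0 0;-0.015 0.01 -0.1 0 0' | grep -E ' ?force|pos'
python3 - <<'E'
from h import *
a=save("scene","s7");t=save("top","t7")
cv2.imwrite("pics/f.png",np.vstack([cv2.resize(a[120:260,60:310],None,fx=2,fy=2,interpolation=2),cv2.resize(t[150:300,220:470],None,fx=2,fy=2,interpolation=2)])[:,:,::-1])
E
```

```text
position: [0.5759, -0.2095, 0.3581]
force: [1.2, 0.3, 0.7]
gripper_force: 0.0
```

View pics/f.png

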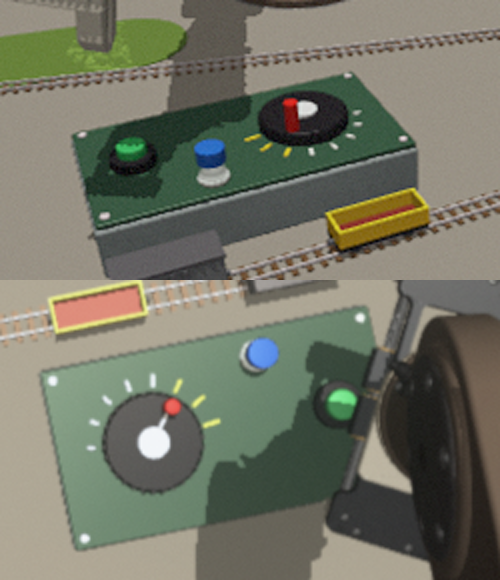

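The top view shows the peg at (172, 406), on the line from the hub to the sixth tick (178, 386). The button is up again, and the wagon, van and pot stand where they were.

```bash
python3 -c "
from cell import arm
print(arm.sign_off())"
```

```text
the job is handed in; nothing more can be done
None
```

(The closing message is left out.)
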